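Hold the UV steriliser's sprung lid just below its balance point

ROBOT

A 6-joint arm with a two-finger parallel gripper is mounted at the origin on a cart in front of the work surface, level with it; the furniture and walls round the work are solid. World frame = base frame: x ahead of the robot, y to its left, z up, the work surface at z = 0. Lengths are in mm, angles in degrees, forces in N, time in s.
With the tool pointing down it reaches from about 325 to 775 mm from the base axis. Payload 5.5 kg.
Tool frame: the origin (TCP) lies at the very end of the fingers, on their centre line; the grasp point (between the pads) lies 19 mm behind it; z points along the fingers, y is the line along which they close (so a half turn about z gives the same grasp; the last joint's range is limited). The gripper opens to 85 mm and grips with 20 to 120 N. Pads are 22 mm wide; open, the fingers measure 114 mm over their backs; the gripper's body (76 mm by 85 mm) begins 54 mm behind the grasp point. The pads swing forward as they close: fully open they stand 13 mm farther back than shut.
Start: joints at [-71.144, 5.22, 70.514, -0, 104.267, -3.249], TCP at [225.781, -555.913, 192.075] pointing down, gripper open.
Joint ranges: [-164.24, 164.24], [-49.07, 125.15], [9.68, 141.18], [-86.29, 266.29], [3.28, 154.24], [-151.56, 151.56]. Speed limits (degrees/s): [147.25, 147.25, 172.46, 180, 180, 180].

INTERFACE

Orientations are given as [roll, pitch, yaw] about the fixed x, y, z axes, in that order (R = Rz(yaw) Ry(pitch) Rx(roll)).
In Python, from rig import arm, get_image, spotter gives the robot as it stands. The module is installed in compiled form; this text tells all that it offers.
- The arm moves only by the tool carry_out, never from a script. Its argument "motion" is a list of rows, each a list of 3 entries, a list of its own where there are three numbers: the shift along the tool's x, y, z in cm, then the turn, a rotation vector about the tool's x, y, z in rad, then the opening, from -1 (shut) to 1 (fully open), so that 0 is half open. In form: [[[x, y, z], [wx, wy, wz], jaw], ...]. A call has 1 to 20 rows; each row shifts and turns the commanded pose from where the row before left it, along the tool's axes as they then stand; what a row does not reach is not made up. A row lasts 1/12 s, in which the tool goes at most 41.7 mm and 7.16 degrees, less where a joint would pass 70% of its speed; a pose out of reach is approached as far as the arm can. A call is refused whole if a number of a shift passes 4.17 or a number of a turn 0.125, either way. A call with a gripper value outside its range is refused whole. The fingers move at their own pace and stop on an object; "newtons" is the grip in N (left out, the last holds). Time passes only in rows, so rows that do not move let the fingers close. It gives the time, the measured TCP pose, the force, the opening and the grip force at its end, in the units of the state.
- arm.sense(): the state, without advancing time (a new reading comes with each control period).
- get_image(name): name is "scene" or "top"; returns a dict with "img" (384x512x3 uint8, red, green, blue), "range_z" (384x512 float32, mm along the optical axis (not along the pixel's ray), 0 where there is no reading), "fov_y" (degrees; the focal length in pixels is half the picture's height over the tangent of half this angle, whatever the lens; pixels are square), "cx", "cy" (the principal point, pixels), "T" (4x4, takes a point from camera to world coordinates). Camera axes: x right, y down, z forward; pixel columns grow to the right and rows downward; lengths in mm; the calibration is good to about 2 mm. A picture is of the moment at which its call begins.
- arm.hand_in(): hands the job in; it is judged then, once.
Trained networks look in a picture, given as the dict that the camera call returned (one of the last four; its "shot" number tells which), for a name from the list of things; names that differ only in an ending like _2 or _b are one class to them, and where a whole thing is asked for, a point or a joint stands for the part that bears it (a point fixed in the world has none). Each returns a list of dicts, best first, with "p" (0 to 1); they miss things now and then, are a little off and sometimes report something else, mostly with a low value. They report only what shows in the picture. A call takes as long as a camera call.
- spotter.recognise(name, picture): "at" ([row, column] in pixels, amid what is visible of it).
The state is a dict: "time_s": time; "joints": joint angles; "dq": joint speeds; "joint_efforts": joint torques, N m; "ee_pos": TCP position; "tcp_rot": TCP orientation; "force": force on the tool from outside, world axes, zero at the start; "ft_torque": the same for the moment, N m; "opening": finger opening in mm; "finger_force": force on a finger pad.
Only numpy, scipy, OpenCV 4.12 (cv2) and the standard library are available. Lean on these libraries where they do the work, as an engineer would, in place of code of your own. Each camera call takes 0.05 s, during which the arm holds its last target. There are 200 camera calls.

TASK

The teacher is about to reset the spring of the UV steriliser's lid: before the lid is raised at all, take the teal ink bottle off it and stand it upright on the table, and turn the lamp timer back to its off stop (red mark). Then lift the lid by its handle until it is some ten degrees past its balance point (60 degrees open, the red line on the hinge cheeks), never letting it swing on to its rear stop, bring it back, and finish while still gripping the handle, holding the lid at rest a few degrees (about 3 to 12) below the balance point. Leave the other ink bottles where they are.

Things in the scene. Friction and masses are not known exactly. Their poses are not given: they have to be found in the camera images.
- steriliser: Fixed white UV steriliser box, 170 deep (x) by 200 wide (y) by 110 mm high with the lid shut. Origin: centre of its underside, on the table; x runs from its front (handle side) to the hinge, y to its left, z up. Control pod (112 x 74 x 110 high) against its left side. Hinge cheeks: 68 mm aluminium discs up to 128 mm high, each with a red line at the lid's balance angle.
- lid_hinge (a point): Middle of the lid's hinge axis, fixed in the box, 90 mm behind its origin and 94 mm above the table. The axis runs along the box's y.
- lid (a joint): Lid hinge, rad: 0 shut, grows as it opens up, rear stop 1.66. Lid: white frame, amber window, 175 x 200 x 16 mm, 0.8 kg. A torsion spring carries part of its weight: balance point 1.05 rad (60 deg); let go below it the lid falls shut, above it the spring throws it open to the stop; within about 0.03 rad of it friction holds it. Lifting takes under 2 N at the handle.
- lid_handle (a point): Steel bow handle on the lid's front edge: round bar 10 mm thick, 80 mm long, in the lid's plane, 45 mm ahead of the edge. Origin: middle of the bar, 222 mm ahead of the hinge axis, 8 mm over the lid's underside (102 mm high when shut). y along the bar, x to the hinge, z out of the lid's top; turns with the lid. Pinch it from above, fingers either side; it turns between them.
- timer (a joint): Lamp timer knob on top of the control pod, rad: 0 is off, a stop, with the knob's white pointer line at the red mark (toward the hinge side of the box); it grows clockwise seen from above, up to 2.0. Turn it anticlockwise to switch off; friction 0.04 N m keeps it where it is left.
- timer_grip (a point): Point on the timer's axis at grip height, 147 mm above the table, 31 mm ahead of and 144 mm left of the box's origin. The knob's bar is 14 mm wide, 42 mm long and stands 17 mm below to 7 mm above this point, on a 44 mm disc. Turns with the knob: its x runs along the bar, away from the pointer end.
- teal_bottle: Teal ink bottle with a white conical cap, 32 mm across, body 66 mm high, 98 mm in all, about 45 g. Origin: centre of its underside; z up its axis. It starts upright on the shut lid, 110 mm above the table. The table is free for it left of the box's front, round x 0.42, y 0.015 in the robot's frame.
- black_bottle: Bystander: black ink bottle with white cap, 32 mm across, 98 mm high; origin at the centre of its underside.
- orange_bottle: Bystander: orange ink bottle with black cap, 32 mm across, 98 mm high; origin at the centre of its underside.

How it is judged (in metres and radians):
On the way, in this order (a step that is already met when the one before it is completed fails the run):
1. the teal bottle stands upright on the table, released, and the timer is at off (height (world z) of teal_bottle between -0.015 and 0.015 m and angle between teal_bottle's own z axis and vertical below 0.15 rad and contact force between the fingers and teal_bottle below 0.05 N and value of joint timer below 0.1 rad), for 0.2 s.
2. the lid is past its balance point, at 1.13 rad (65 degrees) or more (value of joint lid above 1.13 rad), for 0.1 s.
At the end, for the whole second after the job is handed in: The gripper's fingers still hold the lid by its handle (contact over 0.1 N) with the lid at rest between 0.80 and 1.012 rad (46 to 58 degrees, balance at 60); the timer is within 0.1 rad of off; the teal bottle stands upright (within 0.15 rad) and still on the table (value of joint lid between 0.8 and 1.012 rad and velocity of joint lid between -0.05 and 0.05 rad/s and contact force between the fingers and steriliser above 0.1 N and value of joint timer below 0.1 rad and height (world z) of teal_bottle between -0.015 and 0.015 m and angle between teal_bottle's own z axis and vertical below 0.15 rad and linear speed of teal_bottle below 0.03 m/s); the arm keeps its last pose, push and grip.
It fails at once if the lid is raised while the lamp timer is still on (value of joint lid above 0.1 rad and value of joint timer above 0.15 rad).
It fails at once if the lid is raised with the bottle still on it, or swings on to its rear stop (value of joint lid above 1.5 rad or (value of joint lid above 0.1 rad and height (world z) of teal_bottle above 0.05 m)).
It fails at once if the teal bottle falls over or off the table (angle between teal_bottle's own z axis and vertical above 0.9 rad or height (world z) of teal_bottle below -0.05 m).
It fails at once if the black or the orange bottle is pushed away (distance of any of black_bottle, orange_bottle from where it was at the start of the episode above 0.03 m).
It also fails if it takes over 62 s, if anything falls off the work surface, if the arm or the gripper's body presses on something with over 40 N, if the wrist force passes 120 N, or if a joint passes its speed limit or range.

## Working session

There is one attempt and no reset: what is moved stays moved. The work goes in short steps, Python scripts to look and compute and a tool call to move; the robot and the scene stay as the last step left them, time stands still between calls to the robot, and variables do not carry over. Pictures are saved under pics/ and viewed, at most 10 in all, crops included, and the job is handed in when it is done.

Besides the shell and the picture viewer there is one more tool, called after "Call:" as name(argument=value, ...) on one line, values as JSON. carry_out: Moves the arm, as the interface text tells. Its arguments: {"type":"object","properties":{"motion":{"type":"array"},"newtons":{"type":"number"}},"required":["motion"]}

```bash
mkdir -p pics
cat > h.py <<'E'
import numpy as np,cv2
from rig import arm,get_image,spotter
def pt(d,r,c,z=None):
    f=192/np.tan(np.radians(d["fov_y"]/2)); Z=d["range_z"][int(r),int(c)] if z is None else z
    return (d["T"]@np.array([(c-d["cx"])*Z/f,(r-d["cy"])*Z/f,Z,1]))[:3]
def onz(d,r,c,h):
    a=pt(d,r,c,0.);b=pt(d,r,c,1000.);return a+(b-a)*(h-a[2])/(b[2]-a[2])
def cloud(d):
    f=192/np.tan(np.radians(d["fov_y"]/2)); Z=d["range_z"]; r,c=np.mgrid[:384,:512]
    P=np.stack([(c-d["cx"])*Z/f,(r-d["cy"])*Z/f,Z,np.ones_like(Z)],-1)@d["T"].T
    return P[...,:3]
E
python3 - <<'E'
from h import *
for n in("scene","top"):
    d=get_image(n); cv2.imwrite(f"pics/{n}0.png",cv2.resize(d["img"][...,::-1],(768,576)))
    np.savez(f"{n}0.npz",**{k:d[k] for k in("img","range_z","fov_y","cx","cy","T")})
    print(n,d["fov_y"],d["T"].round(2).tolist())
    for k in("steriliser","lid_handle","timer","teal_bottle","black_bottle","orange_bottle"):
        for o in spotter.recognise(k,d)[:2]: print(k,round(o["p"],2),o["at"],pt(d,*o["at"]).round(0))
print(arm.sense())
E
```

```text
scene 55.45088298319418 [[0.9, -0.25, 0.36, 237.77], [-0.44, -0.49, 0.75, -966.85], [-0.01, -0.83, -0.55, 594.65], [0.0, 0.0, 0.0, 1.0]]
steriliser 0.75 [193.3, 233.6] [ 492. -300.  108.]
lid_handle 0.88 [181.8, 230.2] [ 504. -249.  107.]
lid_handle 0.67 [160.7, 218.6] [ 487. -222.  158.]
timer 0.47 [147.0, 241.4] [ 587. -132.  130.]
teal_bottle 0.89 [160.7, 215.7] [ 482. -215.  155.]
teal_bottle 0.39 [147.5, 243.9] [ 590. -142.  132.]
black_bottle 0.85 [295.7, 270.2] [ 451. -565.   52.]
orange_bottle 0.61 [282.5, 315.9] [ 545. -575.   50.]
top 52.91444518383336 [[-0.01, -0.99, 0.15, 409.38], [-1.0, 0.01, -0.01, -324.06], [0.01, -0.15, -0.99, 1048.25], [0.0, 0.0, 0.0, 1.0]]
steriliser 0.77 [206.8, 211.0] [ 517. -219.  110.]
lid_handle 0.76 [219.1, 219.5] [ 487. -240.  108.]
timer 0.63 [175.0, 169.3] [ 588. -126.  157.]
teal_bottle 0.52 [216.3, 201.1] [ 487. -207.  191.]
teal_bottle 0.19 [205.5, 209.6] [ 521. -216.  110.]
black_bottle 0.45 [228.7, 341.5] [ 464. -546.   70.]
black_bottle 0.16 [174.6, 168.4] [ 589. -123.  153.]
orange_bottle 0.5 [196.7, 341.7] [ 547. -551.   62.]
orange_bottle 0.39 [230.6, 341.5] [ 459. -545.   74.]
{'time_s': 0.7, 'joints': array([-7.11436818e+01,  5.21633213e+00,  7.05119314e+01, -2.28824389e-03,
        1.04266370e+02, -3.24904396e+00]), 'dq': array([-0.06455318,  0.05097377, -0.07583806,  0.05082623,  0.00308728,
       -0.04815098]), 'joint_efforts': array([ 9.73631995e-05, -4.58307016e+01, -4.17996311e+01, -6.98240228e-05,
        3.96009864e-04,  2.71484100e-05]), 'ee_pos': array([ 225.77590458, -555.92784143,  192.12943341]), 'tcp_rot': array([1.79994768e+02, 2.51820238e-03, 2.21047981e+01]), 'force': array([0.15085691, 0.23602996, 1.15893696]), 'ft_torque': array([-0.02137809, -0.02522856, -0.06758634]), 'finger_force': 0.0, 'opening': 85.19930638975327}
```

Run:
```python
from h import *
d=dict(np.load("top0.npz")); s=dict(np.load("scene0.npz"))
a=cv2.resize(d["img"][140:260,130:260,::-1],None,fx=6,fy=5,interpolation=cv2.INTER_CUBIC)[:600]
a=cv2.resize(d["img"][140:260,130:260,::-1],(650,600),interpolation=cv2.INTER_CUBIC); cv2.imwrite("pics/t1.png",a)
P=cloud(d)
# lid top plane: z 104..116 region
m=(abs(P[...,2]-110)<5)&(P[...,0]>380)&(P[...,0]<720)&(P[...,1]>-400)&(P[...,1]<0)
print(m.sum(),cv2.minAreaRect(P[m][:,:2].astype(np.float32)))
# pod top
for lo,hi in((117,135),(140,165),(180,200)):
    k=(P[...,2]>lo)&(P[...,2]<hi)&(P[...,0]>380)&(P[...,0]<750)&(P[...,1]>-400)&(P[...,1]<50)
    q=P[k]; print(lo,k.sum(),q.mean(0).round(1),cv2.minAreaRect(q[:,:2].astype(np.float32)))
```

```text
6594 ((522.5729370117188, -205.74224853515625), (288.21270751953125, 257.2752990722656), 37.84971618652344)
117 324 [ 577.3 -178.4  122.9] ((542.04052734375, -233.74285888671875), (279.06280517578125, 177.7364044189453), 37.54734420776367)
140 157 [ 566.4 -143.3  153.4] ((543.7484130859375, -162.67105102539062), (164.10311889648438, 33.539493560791016), 40.20011520385742)
180 55 [ 491.8 -205.7  188. ] ((492.6172790527344, -205.6516571044922), (18.12441062927246, 17.846721649169922), 3.7441718578338623)
```

View pics/t1.png

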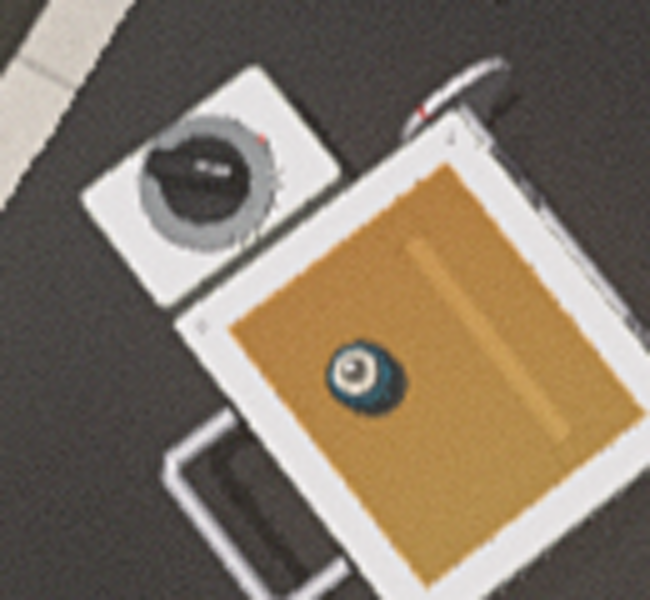

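View pics/scene0.png

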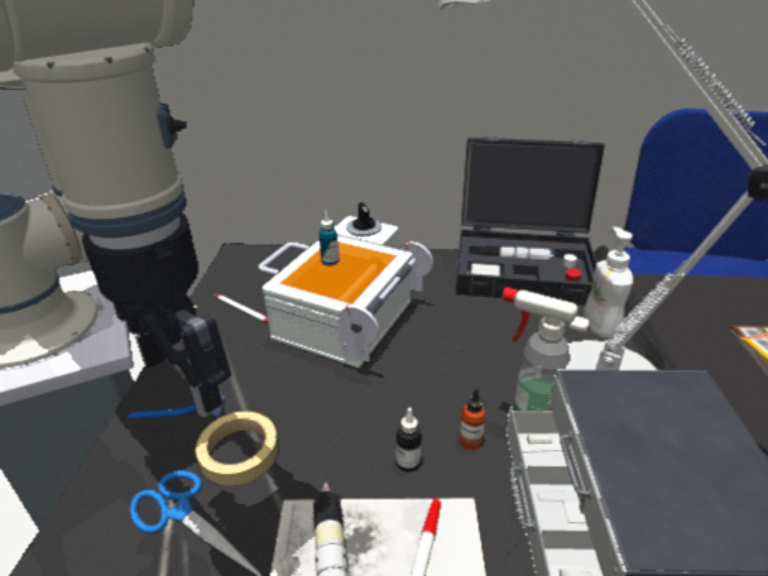

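Run:
```python
from h import *
d=dict(np.load("top0.npz")); s=dict(np.load("scene0.npz"))
for nm,v in(("top",d),("scene",s)):
    P=cloud(v); h=cv2.cvtColor(v["img"],cv2.COLOR_RGB2HSV)
    m=(h[...,0]>8)&(h[...,0]<24)&(h[...,1]>130)&(abs(P[...,2]-108)<10)&(P[...,1]>-400)&(P[...,0]>350)&(P[...,0]<700)
    n,l,st,c=cv2.connectedComponentsWithStats(m.astype(np.uint8)); i=1+st[1:,4].argmax(); q=P[l==i]
    print(nm,(l==i).sum(),np.median(q[:,2]),cv2.minAreaRect(q[:,:2].astype(np.float32)))
    (cx,cy),wh,a=cv2.minAreaRect(q[:,:2].astype(np.float32))
    k=(P[...,2]>144)&(P[...,2]<165)&(np.hypot(P[...,0]-588,P[...,1]+128)<40); q=P[k]
    C=np.cov(q[:,:2].T); w,V=np.linalg.eigh(C); print("bar",k.sum(),q.mean(0),np.degrees(np.arctan2(V[1,1],V[0,1])),np.sqrt(w),cv2.minAreaRect(q[:,:2].astype(np.float32)))
    # white frame on lid
    w=(h[...,1]<50)&(h[...,2]>150)&(abs(P[...,2]-110)<4)&(np.hypot(P[...,0]-525,P[...,1]+225)<200)
    k=(P[...,2]>116)&(P[...,2]<205)&(np.hypot(P[...,0]-490,P[...,1]+206)<25); q=P[k]
    print("teal",k.sum(),q.mean(0),q.min(0),q.max(0))
    k=(P[...,2]>150)
    # handle bar points
    k=(abs(P[...,2]-104)<10)&(np.hypot(P[...,0]-460,P[...,1]+160)<110)
    import json
    q=P[k];np.save(nm+"h.npy",q)
a=cv2.resize(d["img"][155:200,145:200,::-1],(660,540),interpolation=cv2.INTER_CUBIC); cv2.imwrite("pics/t2.png",a)
```

```text
top 3308 109.18539178500197 ((500.4839782714844, -233.52955627441406), (158.27841186523438, 133.26458740234375), 37.93751907348633)
bar 111 [ 592.03301412 -121.86084207  152.71424667] 80.87680673022567 [ 4.13611501 12.12870126] ((592.6390380859375, -121.19871520996094), (41.685184478759766, 14.110403060913086), 82.47962951660156)
teal 177 [ 489.9117625  -207.81910414  170.47527149] [ 476.82141544 -220.45228251  120.26203001] [ 506.29533639 -188.38577638  203.05707037]
scene 1587 108.75640783491207 ((500.06500244140625, -235.10459899902344), (159.41696166992188, 133.11058044433594), 37.660362243652344)
bar 51 [ 592.37083934 -128.43745346  150.88707347] 83.1872455434491 [ 4.19453281 12.97868099] ((593.526611328125, -124.2064208984375), (43.37466812133789, 13.703219413757324), 83.50582122802734)
teal 344 [ 490.85916519 -215.94298213  154.42989533] [ 477.01260259 -224.62911429  116.29380542] [ 509.73088969 -195.21621627  203.94061329]
```

View pics/t2.png

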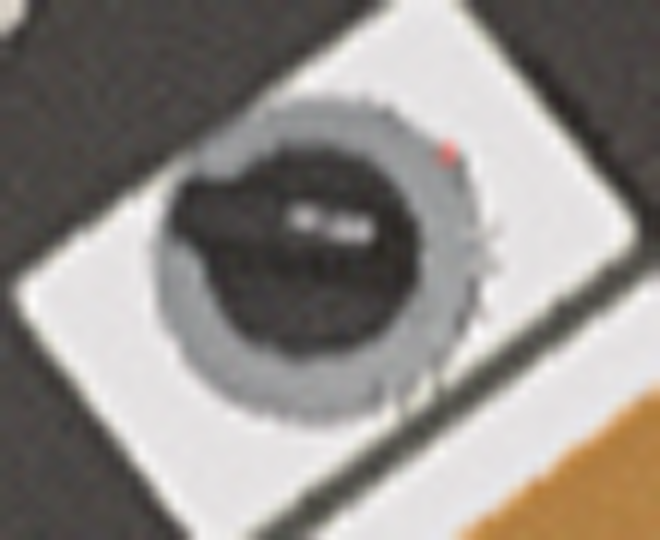

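Call:
carry_out(motion=[[[0,0,-2.6],[0,0,0],1],[[2.36,-1.4,-2.6],[0,0,0],1],[[2.36,-1.4,-2.6],[0,0,0],1],[[2.36,-1.4,0],[0,0,0],1],[[2.36,-1.4,0],[0,0,0],1],[[2.36,-1.4,0],[0,0,0],1],[[2.36,-1.4,0],[0,0,0],1],[[2.36,-1.4,0],[0,0,0],1],[[2.36,-1.4,0],[0,0,0],1],[[2.36,-1.4,0],[0,0,0],1],[[2.36,-1.4,0],[0,0,0],1],[[2.36,-1.4,0],[0,0,0],1],[[2.36,-1.4,0],[0,0,0],1],[[2.36,-1.4,0],[0,0,0],1],[[2.36,-1.4,0],[0,0,0],1],[[2.36,-1.4,0],[0,0,0],1],[[2.36,-1.4,0],[0,0,0],1],[[0,0,0],[0,0,0],1],[[0,0,0],[0,0,0],1]], newtons=25)

```text
time_s: 2.28
ee_pos: [491.9, -205.2, 270.0]
tcp_rot: [-180.0, 0.0, 22.3]
force: [-0.5, -0.2, -0.4]
opening: 85.2
finger_force: 0.0
```

Call:
carry_out(motion=[[[0,0,2.5],[0,0,0],1],[[0,0,2.5],[0,0,0],1],[[0,0,2.5],[0,0,0],1],[[0,0,2.5],[0,0,0],0.6],[[0,0,1.5],[0,0,0],0.2],[[0,0,1.2],[0,0,0],0],[[0,0,0],[0,0,0],-0.2],[[0,0,0],[0,0,0],-0.4],[[0,0,0],[0,0,0],-0.6],[[0,0,0],[0,0,0],-0.6],[[0,0,0],[0,0,0],-0.6],[[0,0,0],[0,0,0],-0.6],[[0,0,0],[0,0,0],-0.6]])

```text
time_s: 3.37
ee_pos: [491.8, -206.4, 144.2]
tcp_rot: [179.9, -0.1, 22.1]
force: [0.7, -0.3, 3.5]
opening: 17.6
finger_force: 21.6
```

Run:
```python
from h import *
d=get_image("scene"); cv2.imwrite("pics/s3.png",cv2.resize(d["img"][110:210,160:290,::-1],(780,600),interpolation=cv2.INTER_CUBIC))
```

```text
(no output)
```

View pics/s3.png

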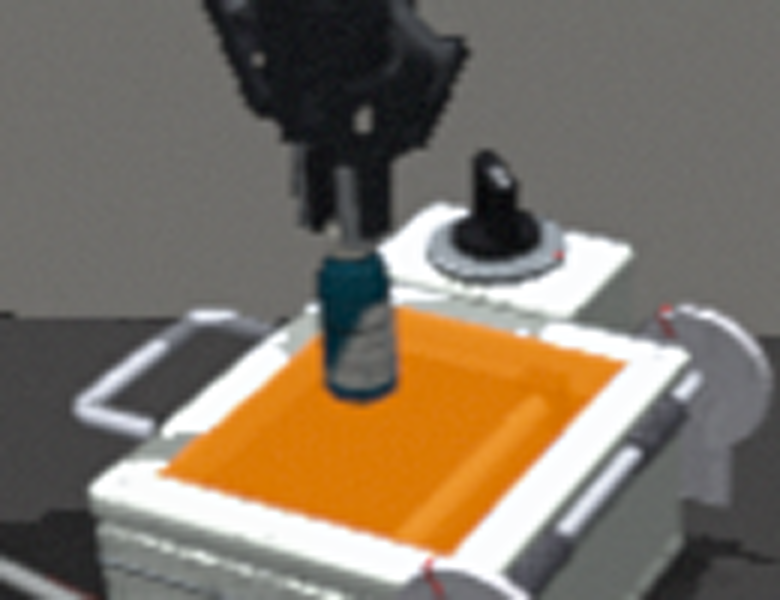

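Run:
```python
from h import *
d=get_image("scene"); P=cloud(d)
g=lambda r,c:(int(110+r/6),int(160+c/6))
for r,c in((140,345),(180,325),(180,345),(180,378),(215,325),(225,350),(225,378),(245,350),(270,355),(300,355),(380,360),(395,360)):
    a=g(r,c); print(r,c,a,P[a].round(0),d["img"][a])
print(arm.sense())
t=get_image("top"); P=cloud(t)
k=(np.hypot(P[...,0]-492,P[...,1]+206)<120)&(P[...,2]>120)&(P[...,2]<420)
for z in range(120,300,15):
    q=P[k&(P[...,2]>=z)&(P[...,2]<z+15)]
    if len(q):print(z,len(q),q.mean(0).round(0),q.min(0).round(0)[:2],q.max(0).round(0)[:2])
```

```text
140 345 (133, 217) [ 488. -226.  233.] [23 24 29]
180 325 (140, 214) [ 488. -199.  203.] [18 18 22]
180 345 (140, 217) [ 488. -222.  213.] [81 82 85]
180 378 (140, 223) [ 502. -224.  211.] [25 25 28]
215 325 (145, 214) [ 486. -200.  191.] [20 22 22]
225 350 (147, 218) [ 488. -225.  196.] [79 83 84]
225 378 (147, 223) [ 500. -227.  194.] [20 23 24]
245 350 (150, 218) [ 487. -227.  189.] [81 81 85]
270 355 (155, 219) [ 491. -219.  171.] [18 61 75]
300 355 (160, 219) [ 489. -221.  159.] [ 4 41 51]
380 360 (173, 220) [ 489. -221.  122.] [102 104 101]
395 360 (175, 220) [ 489. -218.  114.] [22 46 57]
{'time_s': 3.4667, 'joints': array([-2.64258926e+01, -5.42896697e+00,  8.60002421e+01,  2.48319498e-03,
        9.93293719e+01,  4.14616501e+01]), 'dq': array([ 0.04526892, -0.02783252,  0.09633437,  0.06310251,  0.03109331,
       -0.06596391]), 'joint_efforts': array([-1.16659224e-01, -3.54976916e+01, -3.96536136e+01, -5.64231304e-02,
       -7.34227546e-02,  5.65298626e-05]), 'ee_pos': array([ 491.76112934, -206.40409731,  144.13206774]), 'tcp_rot': array([ 1.79927167e+02, -6.76192332e-02,  2.21129050e+01]), 'force': array([-0.26662779,  0.74313892,  3.2825123 ]), 'ft_torque': array([ 0.0146353 ,  0.01066538, -0.01096424]), 'finger_force': 21.771973447248456, 'opening': 18.066510489959306}
225 2 [ 493. -245.  235.] [ 492. -246.] [ 494. -244.]
240 5 [ 497. -251.  247.] [ 495. -256.] [ 498. -247.]
255 9 [ 499. -254.  263.] [ 496. -261.] [ 505. -248.]
270 82 [ 506. -252.  279.] [ 456. -268.] [ 526. -151.]
```

Run:
```python
from h import *
for n in("scene0","top0"):
    d=dict(np.load(n+".npz")); P=cloud(d)
    k=(np.hypot(P[...,0]-226,P[...,1]+556)<75)&(P[...,2]>60)
    for z in range(60,330,12):
        q=P[k&(P[...,2]>=z)&(P[...,2]<z+12)]
        if len(q):print(n,z,len(q),q.mean(0).round(0),q.min(0).round(0)[:2],q.max(0).round(0)[:2])
d=get_image("scene");P=cloud(d)
k=(np.hypot(P[...,0]-492,P[...,1]+206)<75)&(P[...,2]>112)
for z in range(112,330,8):
        q=P[k&(P[...,2]>=z)&(P[...,2]<z+8)]
        if len(q):print(z,len(q),q.mean(0).round(0),q.min(0).round(0)[:2],q.max(0).round(0)[:2])
```

```text
scene0 240 116 [ 221. -552.  248.] [ 197. -610.] [ 254. -514.]
scene0 252 221 [ 227. -568.  258.] [ 197. -612.] [ 254. -514.]
scene0 264 213 [ 226. -569.  270.] [ 197. -612.] [ 254. -515.]
scene0 276 97 [ 212. -543.  281.] [ 195. -612.] [ 239. -514.]
scene0 288 347 [ 237. -598.  296.] [ 187. -629.] [ 264. -493.]
scene0 300 359 [ 231. -589.  306.] [ 187. -629.] [ 264. -493.]
scene0 312 392 [ 236. -602.  318.] [ 196. -629.] [ 264. -529.]
scene0 324 533 [ 232. -594.  330.] [ 200. -626.] [ 263. -544.]
top0 240 12 [ 234. -558.  248.] [ 211. -595.] [ 252. -505.]
top0 252 32 [ 233. -553.  258.] [ 206. -604.] [ 253. -501.]
top0 264 28 [ 230. -543.  269.] [ 207. -602.] [ 254. -500.]
top0 276 18 [ 231. -546.  282.] [ 203. -607.] [ 256. -499.]
top0 288 173 [ 231. -556.  295.] [ 191. -617.] [ 263. -484.]
top0 300 144 [ 226. -536.  307.] [ 187. -618.] [ 264. -483.]
top0 312 111 [ 228. -532.  317.] [ 188. -616.] [ 263. -485.]
top0 324 125 [ 227. -536.  331.] [ 188. -615.] [ 262. -486.]
112 30 [ 491. -217.  116.] [ 479. -224.] [ 507. -202.]
120 35 [ 490. -217.  124.] [ 479. -223.] [ 508. -205.]
128
[... 736 characters left out ...]
6.] [ 465. -253.] [ 519. -172.]
240 77 [ 488. -219.  245.] [ 464. -258.] [ 522. -163.]
248 122 [ 489. -219.  252.] [ 461. -261.] [ 523. -162.]
256 109 [ 486. -216.  260.] [ 460. -266.] [ 523. -157.]
264 128 [ 486. -220.  268.] [ 458. -270.] [ 525. -152.]
272 148 [ 490. -225.  276.] [ 457. -271.] [ 527. -154.]
280 139 [ 490. -227.  284.] [ 460. -268.] [ 524. -151.]
288 119 [ 488. -223.  292.] [ 468. -251.] [ 515. -178.]
296 65 [ 494. -233.  300.] [ 476. -247.] [ 513. -200.]
304 45 [ 494. -239.  308.] [ 457. -247.] [ 516. -212.]
312 113 [ 482. -236.  316.] [ 454. -247.] [ 522. -203.]
320 120 [ 482. -236.  324.] [ 454. -247.] [ 522. -201.]
328 127 [ 483. -236.  332.] [ 454. -248.] [ 523. -203.]
```

Call:
carry_out(motion=[[[0,0,0],[0,0,0],0],[[0,0,0],[0,0,0],0.4],[[0,0,0],[0,0,0],0.4],[[0,0,0.7],[0,0,0],0.4],[[0,0,0.7],[0,0,0],0.4],[[0,0,0.5],[0,0,0],0.4],[[0,0,0.4],[0,0,0],0.4],[[0,0,0.3],[0,0,0],0.4],[[0,0,0],[0,0,0],0.4]])

```text
time_s: 4.32
ee_pos: [490.9, -206.1, 115.9]
tcp_rot: [-179.9, 0.1, 22.1]
force: [-0.5, 0.7, 0.6]
opening: 59.5
finger_force: 0.0
```

Run:
```python
from h import *
d=get_image("scene"); cv2.imwrite("pics/s4.png",cv2.resize(d["img"][110:210,160:290,::-1],(780,600),interpolation=cv2.INTER_CUBIC))
P=cloud(d)
k=(np.hypot(P[...,0]-492,P[...,1]+206)<75)&(P[...,2]>112)&(d["img"].max(-1)<45)
for z in range(112,300,8):
        q=P[k&(P[...,2]>=z)&(P[...,2]<z+8)]
        if len(q):print(z,len(q),q.mean(0).round(0),q.min(0).round(0)[:2],q.max(0).round(0)[:2])
```

```text
136 2 [ 481. -214.  143.] [ 480. -214.] [ 482. -213.]
144 3 [ 482. -215.  145.] [ 481. -218.] [ 484. -212.]
160 13 [ 478. -180.  166.] [ 470. -185.] [ 485. -175.]
168 28 [ 489. -209.  172.] [ 470. -251.] [ 509. -176.]
176 33 [ 488. -209.  180.] [ 470. -250.] [ 509. -177.]
184 31 [ 491. -213.  188.] [ 470. -250.] [ 510. -176.]
192 33 [ 487. -202.  195.] [ 470. -251.] [ 510. -176.]
200 49 [ 484. -207.  205.] [ 465. -265.] [ 503. -159.]
208 96 [ 492. -221.  212.] [ 457. -269.] [ 525. -154.]
216 78 [ 490. -222.  220.] [ 457. -272.] [ 525. -147.]
224 113 [ 489. -223.  228.] [ 457. -273.] [ 524. -146.]
232 120 [ 487. -219.  236.] [ 456. -272.] [ 525. -151.]
240 112 [ 487. -222.  244.] [ 457. -274.] [ 524. -151.]
248 128 [ 487. -226.  252.] [ 456. -275.] [ 524. -150.]
256 143 [ 486. -224.  260.] [ 455. -275.] [ 525. -152.]
264 67 [ 489. -224.  268.] [ 469. -249.] [ 511. -177.]
272 42 [ 497. -239.  276.] [ 484. -246.] [ 511. -219.]
280 63 [ 483. -237.  285.] [ 455. -246.] [ 511. -203.]
288 109 [ 481. -237.  292.] [ 454. -247.] [ 518. -204.]
296 115 [ 482. -236.  300.] [ 454. -248.] [ 519. -202.]
```

View pics/s4.png

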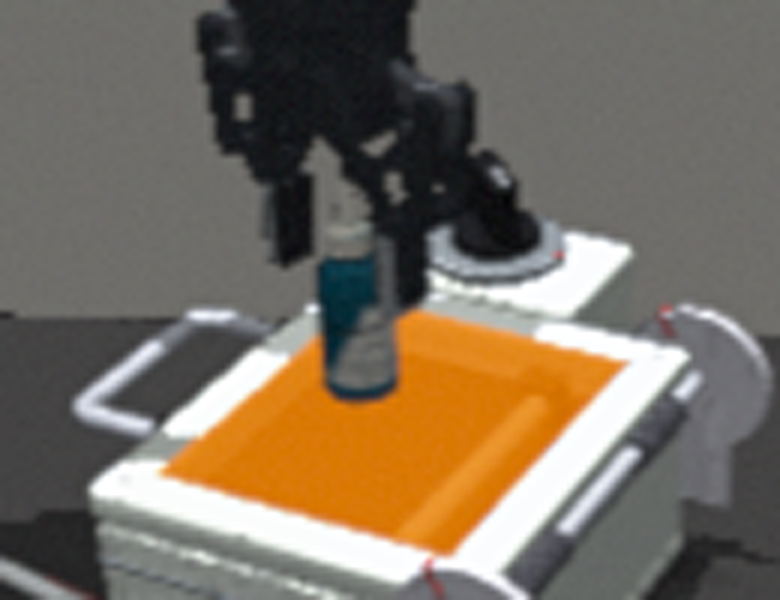

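Call:
carry_out(motion=[[[0,0,0.3],[0,0,0],0.2],[[0,0,0.1],[0,0,0],0],[[0,0,0],[0,0,0],-0.2],[[0,0,0],[0,0,0],-0.4],[[0,0,0],[0,0,0],-0.6],[[0,0,0],[0,0,0],-0.6],[[0,0,0],[0,0,0],-0.6],[[0,0,0],[0,0,0],-0.6]])

```text
time_s: 5.03
ee_pos: [491.4, -206.3, 113.2]
tcp_rot: [180.0, -0.0, 22.1]
force: [-0.2, -0.1, 0.2]
opening: 30.0
finger_force: 24.8
```

Call:
carry_out(motion=[[[0,0,-0.6],[0,0,0],-0.6],[[0,0,-1.2],[0,0,0],-0.6],[[0,0,-1.4],[0,0,0],-0.6],[[0,0,-1.2],[0,0,0],-0.6],[[0,-0.8,-0.6],[0,0,0],-0.6],[[0.2,-1.6,0],[0,0,0],-0.6],[[0.2,-2.4,0],[0,0,0],-0.6],[[0.2,-2.6,0],[0,0,0],-0.6],[[0.2,-2.6,0],[0,0,0],-0.6],[[0.2,-2.6,0],[0,0,0],-0.6],[[0.2,-2.6,0],[0,0,0],-0.6],[[0.2,-2.6,0],[0,0,0],-0.6],[[0.2,-2.4,0],[0,0,0],-0.6],[[0.1,-1.8,0],[0,0,0],-0.6],[[0,-1.2,0],[0,0,0],-0.6],[[0,0,0],[0,0,0],-0.6],[[0,0,0],[0,0,0],-0.6]])

```text
time_s: 6.45
ee_pos: [419.8, 15.5, 164.0]
tcp_rot: [180.0, -0.1, 22.2]
force: [0.2, -0.5, -0.4]
opening: 30.3
finger_force: 24.8
```

Call:
carry_out(motion=[[[0,0,1],[0,0,0],-0.6],[[0,0,2],[0,0,0],-0.6],[[0,0,2.5],[0,0,0],-0.6],[[0,0,2.5],[0,0,0],-0.6],[[0,0,2.5],[0,0,0],-0.6],[[0,0,2.0],[0,0,0],-0.6],[[0,0,1.5],[0,0,0],-0.6],[[0,0,0.9],[0,0,0],-0.6],[[0,0,0.5],[0,0,0],-0.6],[[0,0,0.3],[0,0,0],-0.6],[[0,0,0.2],[0,0,0],-0.6],[[0,0,0],[0,0,0],-0.6],[[0,0,0],[0,0,0],-0.6]])

```text
time_s: 7.53
ee_pos: [420.4, 15.0, 5.0]
tcp_rot: [180.0, -0.1, 22.1]
force: [-0.4, -0.4, -0.5]
opening: 30.3
finger_force: 24.8
```

Call:
carry_out(motion=[[[0,0,0.1],[0,0,0],-0.6],[[0,0,0.1],[0,0,0],-0.6],[[0,0,0],[0,0,0],-0.6]])

```text
time_s: 7.78
ee_pos: [420.6, 15.2, 3.3]
tcp_rot: [180.0, -0.1, 22.1]
force: [-0.5, 0.6, 4.1]
opening: 30.2
finger_force: 25.3
```

Call:
carry_out(motion=[[[0,0,0],[0,0,0],-0.25],[[0,0,0],[0,0,0],0],[[0,0,0],[0,0,0],0.5],[[0,0,0],[0,0,0],0.5],[[0,0,-1],[0,0,0],0.5],[[0,0,-2],[0,0,0],0.5],[[0,0,-3],[0,0,0],0.5],[[0,0,-3],[0,0,0],0.5],[[0,0,-3],[0,0,0],0.5],[[0,0,-3],[0,0,0],0.5],[[0,0,-2],[0,0,0],0.2],[[0,0,0],[0,0,0],0]])

```text
time_s: 8.78
ee_pos: [421.7, 15.0, 178.3]
tcp_rot: [179.8, -0.5, 22.1]
force: [0.7, 0.9, -0.3]
opening: 42.9
finger_force: 0.0
```

Run:
```python
from h import *
d=get_image("scene"); t=get_image("top")
cv2.imwrite("pics/s5.png",np.vstack([d["img"][60:260,90:400,::-1],t["img"][120:320,60:370,::-1]]))
for v in(d,t):
    for o in spotter.recognise("teal_bottle",v)[:1]: print(o["p"],o["at"],pt(v,*o["at"]).round(0))
P=cloud(d);k=(np.hypot(P[...,0]-420,P[...,1]-15)<30)&(P[...,2]<105)&(P[...,2]>5)
q=P[k];print(len(q),q.mean(0),q.min(0),q.max(0))
print(arm.sense()["ee_pos"],arm.sense()["joints"])
```

```text
0.68 [163.1, 170.5] [413.   6.  55.]
0.53 [246.4, 120.1] [424.   8.  79.]
209 [421.54402833   5.59501     48.77470391] [407.88058859  -4.61824307   7.32209276] [439.79161615  21.19008288  96.5583868 ]
[419.29243985  15.09423144 171.04903056] [-2.58682306e+00 -2.30199694e+01  9.80334808e+01  4.49468834e-04
  1.05087728e+02  6.53056124e+01]
```

View pics/s5.png

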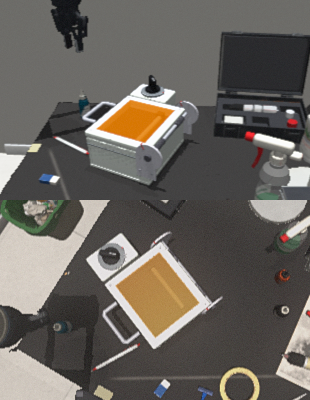

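Call:
carry_out(motion=[[[0.7,1.2,0],[0,0,0],0],[[1.37,2.4,0],[0,0,0],0],[[1.37,2.4,0],[0,0,0],0],[[1.37,2.4,0],[0,0,0],0],[[1.37,2.4,0],[0,0,0],0],[[1.37,2.4,0],[0,0,0],0],[[1.37,2.4,0],[0,0,0],0],[[1.37,2.4,0],[0,0,0],0],[[0.7,1.2,0],[0,0,0],0],[[0,0,0],[0,0,-0.105],0],[[0,0,0],[0,0,-0.105],0],[[0,0,0],[0,0,-0.105],0],[[0,0,0],[0,0,-0.105],0],[[0,0,0],[0,0,-0.105],0],[[0,0,0],[0,0,-0.105],0],[[0,0,0],[0,0,-0.105],0],[[0,0,0],[0,0,-0.105],0],[[0,0,0],[0,0,-0.105],0],[[0,0,0],[0,0,-0.105],0]])

```text
time_s: 10.57
ee_pos: [593.0, -121.3, 169.9]
tcp_rot: [-179.8, -0.0, 82.6]
force: [0.2, -0.5, 0.5]
opening: 42.6
finger_force: 0.0
```

Call:
carry_out(motion=[[[0,0,1],[0,0,0],0],[[0,0,2],[0,0,0],0],[[0,0,2],[0,0,0],0],[[0,0,1.5],[0,0,0],0],[[0,0,0.7],[0,0,0],0],[[0,0,0.4],[0,0,0],0],[[0,0,0],[0,0,0],-0.3],[[0,0,0],[0,0,0],-0.5],[[0,0,0],[0,0,0],-0.7],[[0,0,0],[0,0,0],-0.9],[[0,0,0],[0,0,0],-0.9],[[0,0,0],[0,0,0],-0.9]], newtons=30)

```text
time_s: 11.57
ee_pos: [594.1, -121.6, 97.3]
tcp_rot: [179.9, 0.0, 82.3]
force: [-4.6, 0.3, 3.9]
opening: 13.4
finger_force: 32.3
```

Call:
carry_out(motion=[[[0,0,-0.2],[0,0,-0.05],-0.9],[[0,0,0],[0,0,-0.09],-0.9],[[0,0,0],[0,0,-0.09],-0.9],[[0,0,0],[0,0,-0.09],-0.9],[[0,0,0],[0,0,-0.09],-0.9],[[0,0,0],[0,0,-0.09],-0.9],[[0,0,0],[0,0,-0.09],-0.9],[[0,0,0],[0,0,-0.09],-0.9],[[0,0,0],[0,0,-0.08],-0.9],[[0,0,0],[0,0,-0.06],-0.9],[[0,0,0],[0,0,0],-0.9],[[0,0,0],[0,0,0],-0.9]])

```text
time_s: 12.57
ee_pos: [594.2, -121.4, 97.4]
tcp_rot: [180.0, -0.0, 129.1]
force: [1.8, 0.5, -5.1]
opening: 13.7
finger_force: 32.8
```

```bash
python3 -c "
from h import *
s=arm.sense();print(s)"
```

```text
{'time_s': 12.5667, 'joints': array([-1.47772103e+01,  6.28716261e+00,  7.89605111e+01,  2.22799332e-02,
        9.47409640e+01, -5.38826009e+01]), 'dq': array([ 0.0125456 , -0.0739504 , -0.09551353, -0.07393383,  0.05496225,
        0.28643714]), 'joint_efforts': array([  0.06054715, -49.5368886 , -43.4901309 ,  -0.31379946,
         0.91703217,  -0.67184145]), 'ee_pos': array([ 594.17043792, -121.41851808,   97.36315071]), 'tcp_rot': array([ 1.79975366e+02, -3.90862112e-03,  1.29107235e+02]), 'force': array([ 1.75007417,  0.54305582, -5.06104123]), 'ft_torque': array([ 0.07238002, -0.48602764, -0.51575982]), 'finger_force': 32.75757551193237, 'opening': 13.677898658216542}
```

Call:
carry_out(motion=[[[0,0,0],[0,0,0.03],-0.5],[[0,0,0],[0,0,0],-0.2],[[0,0,0],[0,0,0],0],[[0,0,-1],[0,0,0],0],[[0,0,-2],[0,0,0],0],[[0,0,-3],[0,0,0],0],[[0,0,-2],[0,0,0],0],[[0,0,-1],[0,0,0],0],[[0,0,0],[0,0,0.12],0],[[0,0,0],[0,0,0.12],0],[[0,0,0],[0,0,0.12],0],[[0,0,0],[0,0,0.12],0],[[0,0,0],[0,0,0.12],0],[[0,0,0],[0,0,0.12],0],[[0,0,0],[0,0,0.12],0],[[0,0,0],[0,0,0.12],0],[[0,0,0],[0,0,0.12],0],[[0,0,0],[0,0,0.12],0],[[0,0,0],[0,0,0.12],0],[[0,0,0],[0,0,0.12],0]])

```text
time_s: 14.23
ee_pos: [593.7, -121.4, 188.0]
tcp_rot: [-180.0, 0.0, 44.7]
force: [-0.1, -0.9, -0.2]
opening: 42.5
finger_force: 0.0
```

Call:
carry_out(motion=[[[0,0,0],[0,0,0.12],0],[[-0.9,-0.6,0],[0,0,0],0],[[-1.8,-1.25,0],[0,0,0],0],[[-1.8,-1.25,0],[0,0,0],0],[[-1.8,-1.25,0],[0,0,0],0],[[-1.8,-1.25,0],[0,0,0],0],[[-1.8,-1.25,0],[0,0,0],0],[[-1.8,-1.25,0],[0,0,0],0],[[-1.8,-1.25,0],[0,0,0],0],[[-0.8,-0.65,0],[0,0,0],0],[[0,0,0],[0,0,0],0],[[0,0,0],[0,0,0],0]])

```text
time_s: 15.23
ee_pos: [419.7, -131.2, 188.5]
tcp_rot: [179.9, -0.0, 38.1]
force: [0.2, 0.7, 0.3]
opening: 43.3
finger_force: 0.0
```

Run:
```python
from h import *
o=np.array([500,-234.4]);ex=np.array([.613,-.790]);ey=np.array([.790,.613])
for n in("top0","scene0"):
    d=dict(np.load(n+".npz"));P=cloud(d);q=P.reshape(-1,3);b=np.c_[(q[:,:2]-o)@ex,(q[:,:2]-o)@ey,q[:,2]]
    k=(b[:,0]<-95)&(b[:,0]>-160)&(abs(b[:,1])<70)&(b[:,2]>85)&(b[:,2]<125)
    h=b[k]; kk=(abs(h[:,1])<25); print(n,k.sum(),h.min(0),h.max(0),"bar",kk.sum(),np.median(h[kk],0))
t=get_image("top");P=cloud(t)
k=(P[...,2]>144)&(P[...,2]<165)&(np.hypot(P[...,0]-593,P[...,1]+122)<40);q=P[k]
print(k.sum(),q.mean(0),cv2.minAreaRect(q[:,:2].astype(np.float32)))
cv2.imwrite("pics/t6.png",cv2.resize(t["img"][150:260,110:240,::-1],(709,600),interpolation=cv2.INTER_CUBIC))
```

```text
top0 276 [-138.57040788  -51.45228948   98.92471098] [-95.1130421   50.39548359 111.76700279] bar 87 [-132.29488334    0.28478442  105.75340916]
scene0 172 [-134.10548547  -53.35304952   96.95218337] [-95.17445323  49.39065307 108.61083733] bar 54 [-127.8434748    -1.59487663  104.37886217]
114 [ 592.19665972 -121.80393231  152.42118592] ((592.8224487304688, -121.22186279296875), (14.369874000549316, 41.327476501464844), 37.61964416503906)
```

View pics/t6.png

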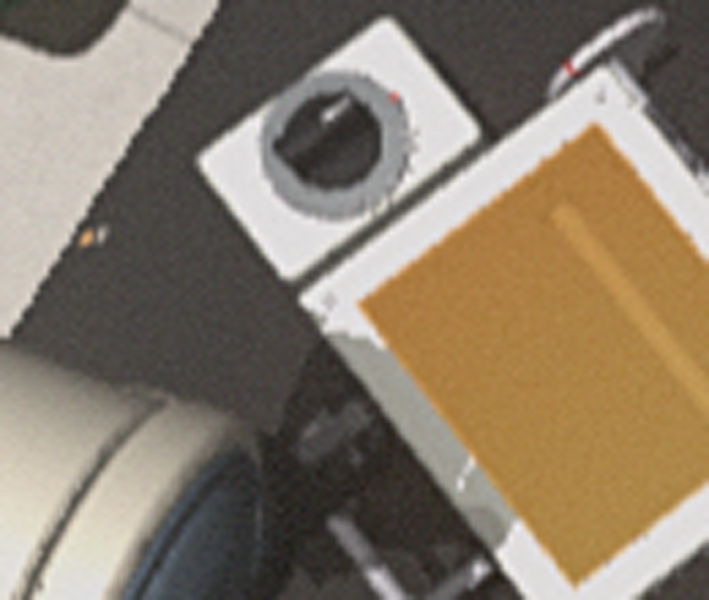

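Call:
carry_out(motion=[[[0,-0.1,1],[0,0,0],-0.2],[[0,0,2.2],[0,0,0],-0.2],[[0,0,2.5],[0,0,0],-0.2],[[0,0,2.5],[0,0,0],-0.2],[[0,0,2.0],[0,0,0],-0.2],[[0,0,1.5],[0,0,0],-0.2],[[0,0,1.0],[0,0,0],-0.2],[[0,0,0.8],[0,0,0],-0.2],[[0,0,0.6],[0,0,0],-0.2],[[0,0,0.1],[0,0,0],-0.2],[[0,0,0],[0,0,0],-0.2]])

```text
time_s: 16.2
ee_pos: [419.2, -130.4, 46.2]
tcp_rot: [180.0, -0.0, 38.1]
force: [-0.3, 0.3, 0.8]
opening: 34.5
finger_force: 0.0
```

Call:
carry_out(motion=[[[0,0,0],[0,0,0],-0.5],[[0,0,0],[0,0,0],-0.7],[[0,0,0],[0,0,0],-0.9],[[0,0,0],[0,0,0],-1],[[0,0,0],[0,0,0],-1],[[0,0,0],[0,0,0],-1],[[0,0,0],[0,0,0],-1]], newtons=30)

```text
time_s: 16.78
ee_pos: [418.9, -129.8, 46.6]
tcp_rot: [-180.0, -0.0, 38.2]
force: [-3.0, 3.9, 3.3]
opening: 8.1
finger_force: 29.5
```

Run:
```python
import numpy as np
f=lambda t:np.array([-222*np.cos(t)+8*np.sin(t)+222,222*np.sin(t)+8*np.cos(t)-8])/10
th=[0,.02,.05,.1,.15,.2,.25,.3,.35,.4,.45,.5,.55,.6,.65,.7,.75,.8,.85,.9,.95,1,1.05,1.10,1.15,1.19,1.22]
for a,b in zip(th,th[1:]): 
    d=f(b)-f(a); print(b,"[[0, %.2f, %.2f], [0, 0, 0], -1],"%(d[0],-d[1]))
print(f(1.22)-f(.91))
```

```text
0.02 [[0, 0.02, -0.44], [0, 0, 0], -1],
0.05 [[0, 0.05, -0.66], [0, 0, 0], -1],
0.1 [[0, 0.12, -1.10], [0, 0, 0], -1],
0.15 [[0, 0.18, -1.10], [0, 0, 0], -1],
0.2 [[0, 0.23, -1.09], [0, 0, 0], -1],
0.25 [[0, 0.29, -1.07], [0, 0, 0], -1],
0.3 [[0, 0.34, -1.06], [0, 0, 0], -1],
0.35 [[0, 0.39, -1.04], [0, 0, 0], -1],
0.4 [[0, 0.44, -1.02], [0, 0, 0], -1],
0.45 [[0, 0.49, -0.99], [0, 0, 0], -1],
0.5 [[0, 0.54, -0.97], [0, 0, 0], -1],
0.55 [[0, 0.59, -0.94], [0, 0, 0], -1],
0.6 [[0, 0.64, -0.91], [0, 0, 0], -1],
0.65 [[0, 0.68, -0.88], [0, 0, 0], -1],
0.7 [[0, 0.72, -0.84], [0, 0, 0], -1],
0.75 [[0, 0.77, -0.80], [0, 0, 0], -1],
0.8 [[0, 0.81, -0.76], [0, 0, 0], -1],
0.85 [[0, 0.84, -0.72], [0, 0, 0], -1],
0.9 [[0, 0.88, -0.68], [0, 0, 0], -1],
0.95 [[0, 0.91, -0.64], [0, 0, 0], -1],
1 [[0, 0.94, -0.59], [0, 0, 0], -1],
1.05 [[0, 0.97, -0.54], [0, 0, 0], -1],
1.1 [[0, 1.00, -0.49], [0, 0, 0], -1],
1.15 [[0, 1.02, -0.44], [0, 0, 0], -1],
1.19 [[0, 0.83, -0.32], [0, 0, 0], -1],
1.22 [[0, 0.63, -0.22], [0, 0, 0], -1],
[6.11589656 3.10494269]
```

Call:
carry_out(motion=[[[0,0.02,-0.44],[0,0,0],-1],[[0,0.05,-0.66],[0,0,0],-1],[[0,0.12,-1.1],[0,0,0],-1],[[0,0.18,-1.1],[0,0,0],-1],[[0,0.23,-1.09],[0,0,0],-1],[[0,0.29,-1.07],[0,0,0],-1],[[0,0.34,-1.06],[0,0,0],-1],[[0,0.39,-1.04],[0,0,0],-1],[[0,0,0],[0,0,0],-1]])

```text
time_s: 17.53
ee_pos: [429.2, -142.9, 125.4]
tcp_rot: [180.0, -0.1, 38.2]
force: [-5.4, 8.7, 2.0]
opening: 8.8
finger_force: 29.6
```

Call:
carry_out(motion=[[[0,0.35,-1.02],[0,0,0],-1],[[0,0.45,-0.99],[0,0,0],-1],[[0,0.54,-0.97],[0,0,0],-1],[[0,0.59,-0.94],[0,0,0],-1],[[0,0.64,-0.91],[0,0,0],-1],[[0,0.68,-0.88],[0,0,0],-1],[[0,0.72,-0.84],[0,0,0],-1],[[0,0.77,-0.8],[0,0,0],-1],[[0,0,0],[0,0,0],-1]])

```text
time_s: 18.28
ee_pos: [459.0, -180.9, 199.7]
tcp_rot: [179.8, -0.1, 38.1]
force: [-4.1, 7.5, 6.1]
opening: 8.4
finger_force: 30.5
```

Call:
carry_out(motion=[[[0,0.75,-0.76],[0,0,0],-1],[[0,0.8,-0.72],[0,0,0],-1],[[0,0.88,-0.68],[0,0,0],-1],[[0,0.91,-0.64],[0,0,0],-1],[[0,0.94,-0.59],[0,0,0],-1],[[0,0.97,-0.54],[0,0,0],-1],[[0,1.0,-0.49],[0,0,0],-1],[[0,1.0,-0.44],[0,0,0],-1],[[0,0.83,-0.32],[0,0,0],-1],[[0,0.6,-0.22],[0,0,0],-1],[[0,0,0],[0,0,0],-1],[[0,0,0],[0,0,0],-1],[[0,0,0],[0,0,0],-1]])

```text
time_s: 19.37
ee_pos: [512.5, -249.5, 252.5]
tcp_rot: [179.7, -0.1, 38.1]
force: [-0.2, 2.4, 5.1]
opening: 8.4
finger_force: 31.3
```

```bash
cat > lid.py <<'E'
from h import *
o=np.array([500,-234.4]);ex=np.array([.613,-.790]);ey=np.array([.790,.613])
def lid():
    for n in("scene","top"):
        d=get_image(n);P=cloud(d); h=cv2.cvtColor(d["img"],cv2.COLOR_RGB2HSV)
        q=P.reshape(-1,3);b=np.c_[(q[:,:2]-o)@ex,(q[:,:2]-o)@ey,q[:,2]]
        k=((h[...,0]>5)&(h[...,0]<28)&(h[...,1]>110)).ravel()&(abs(b[:,1])<85)&(b[:,0]>-120)&(b[:,0]<150)&(b[:,2]>100)
        g=b[k]
        if len(g)<50: print(n,"few",len(g)); continue
        c=np.median(g,0); u,s,v=np.linalg.svd(g-g.mean(0),full_matrices=False)
        N=v[2]*np.sign(v[2,0]); 
        print(n,len(g),s.round(),v[2].round(2),"angle",np.arctan2(abs(v[2,0]),abs(v[2,2])))
    s=arm.sense(); p=s["ee_pos"]; hd=(p[:2]-o)@ex-90
    print("from ee",hd,p[2]+55.4-94,np.arctan2(p[2]+55.4-94,-hd)-np.arctan2(8,222),s["force"],s["opening"],s["finger_force"])
lid()
E
python3 lid.py
```

```text
scene 2199 [2121. 1809.   38.] [0.94 0.   0.35] angle 1.2124323712295506
top 554 [888. 523.  10.] [-0.94 -0.   -0.35] angle 1.2143520000064565
from ee -70.46097798831944 213.89927839448387 1.2165587117454537 [1.13985327 2.02036834 5.28791419] 8.767272984552738 31.27822995185852
```

Call:
carry_out(motion=[[[0,-0.31,0.11],[0,0,0],-1],[[0,-0.32,0.11],[0,0,0],-1],[[0,-0.83,0.32],[0,0,0],-1],[[0,-1.02,0.44],[0,0,0],-1],[[0,-1.0,0.49],[0,0,0],-1],[[0,-0.97,0.54],[0,0,0],-1],[[0,-0.94,0.59],[0,0,0],-1],[[0,-0.46,0.32],[0,0,0],-1],[[0,-0.23,0.16],[0,0,0],-1],[[0,-0.22,0.16],[0,0,0],-1],[[0,0,0],[0,0,0],-1],[[0,0,0],[0,0,0],-1],[[0,0,0],[0,0,0],-1],[[0,0,0],[0,0,0],-1],[[0,0,0],[0,0,0],-1],[[0,0,0],[0,0,0],-1]])

```text
time_s: 20.8
ee_pos: [472.9, -199.2, 218.2]
tcp_rot: [180.0, -0.0, 38.1]
force: [-2.6, 4.8, 7.1]
opening: 8.7
finger_force: 31.8
```

```bash
python3 lid.py; python3 lid.py
python3 - <<'E'
from h import *
d=get_image("top"); P=cloud(d)
for k in("teal_bottle","black_bottle","orange_bottle"): print(k,[(round(o["p"],2),pt(d,*o["at"]).round(0)) for o in spotter.recognise(k,d)[:1]])
d=get_image("scene"); P=cloud(d);k=(np.hypot(P[...,0]-420,P[...,1]-15)<30)&(P[...,2]<105)&(P[...,2]>5);q=P[k];print(len(q),q.min(0),q.max(0))
E
```

```text
scene 2457 [2236. 1923.   48.] [0.77 0.   0.63] angle 0.88646485974846
top 2197 [2184. 1672.  183.] [-0.79 -0.   -0.61] angle 0.9091169287804541
from ee -134.4358637817203 179.63959811305767 0.892322432731288 [-3.7188745   4.50054543  6.6303816 ] 8.52627841770474 31.801683604717255
scene 2458 [2241. 1922.   47.] [0.77 0.   0.63] angle 0.886581602038914
top 2186 [2175. 1669.  168.] [0.79 0.   0.62] angle 0.9060492112679538
from ee -134.40887479723952 179.62589562913632 0.8923821535595038 [-3.5818264   4.36590638  6.70432729] 8.445245537396012 31.802310347557068
teal_bottle [(0.55, array([418.,   4.,  78.]))]
black_bottle [(0.44, array([ 462., -547.,   78.]))]
orange_bottle [(0.44, array([ 546., -555.,   75.]))]
240 [407.35388398  -3.75556361   6.12843339] [439.95467161  19.8331788   97.71793044]
```

Lid is at rest at about 0.89 rad, held by the handle; the bottles are in place.

```bash
python3 -c "
from rig import arm
print(arm.hand_in())"
```

```text
the job is handed in; nothing more can be done
None
```

I handed the job in at about 21 s: the teal bottle is standing on the table, the timer is at its off stop, and the lid went to about 1.21 rad (69°) and is now held by its handle at about 0.89 rad (51°). The other two bottles were not disturbed, and the hand-in gave no verdict.

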